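# Fetch the sample jar from behind the bottles and weigh it

### The job

The small low jar at the back of the bottle rack has to go on the balance. First clear the three tall bottles in front of it out of the rack and stand them in the shallow metal side tray, then fetch the jar and set it on the middle of the balance's weighing pan, and only then put the bottles back, each into the very rack pocket it came from. Keep everything standing upright throughout.

Things in the scene. Friction and masses are not known exactly. Their poses are not given: they have to be found in the camera images.
- rack: Fixed grey bottle rack, 134 (x) by 220 (y) mm; origin on the bench under its centre, -x towards the robot. Floor 5 mm thick, walls 15 mm high, 4 mm thick. Front: three pockets 68 by 68 mm inside, centres at x -29, y -72, 0, +72 mm, one bottle in each at the start (within 3 mm of centre, order varies). Behind: a channel 54 mm deep centred on x +36 mm; the jar stands there near the middle.
- tray: Fixed shallow aluminium side tray to the left or right of the rack, empty at the start: 270 (its x) by 120 (its y) mm outside, walls 4 mm thick and 14 mm high, floor 4 mm thick; origin on the bench under its centre, z up. The three bottles fit in one row along x, about 85 mm apart.
- pan (a point): Centre of the top of the balance's flat round steel weighing pan, 100 mm across, 58 mm above the bench; z up. The white balance (200 by 150 mm, 44 mm high, fixed) stands on the other side of the rack from the tray, its display on the robot's side of the pan (-x).
- round_bottle_center (a point): Tall round white plastic bottle with sloping shoulders and a narrow blue screw cap. 130 mm high, body 50 mm in diameter up to 82 mm, shoulder narrowing to a 27 mm neck at 94 mm, cap 32 mm in diameter from 102 mm to the top. This point is on its axis, 65 mm above its underside; z up. About 240 g. Easily gripped by the cap.
- square_bottle_center (a point): Square white plastic bottle with a blue screw cap. 120 mm high, body 48 by 48 mm up to 80 mm, sides along its x and y; neck 30 to 38 mm in diameter, cap 36 mm in diameter from 92 mm to the top. This point is on its axis, 60 mm above its underside; z up. About 260 g. Easily gripped by the cap.
- wide_bottle_center (a point): Straight round wide-mouthed white plastic bottle whose blue screw cap is as wide as the body. 110 mm high, body 49 mm in diameter, cap 51 mm in diameter from 82 mm to the top. This point is on its axis, 55 mm above its underside; z up. About 250 g. Easily gripped by the cap.
- jar_center (a point): The sample jar: small low round white jar with a blue lid, 46 mm high, body 34 mm in diameter, lid 36 mm in diameter (the top 16 mm); stands in the channel at the back of the rack. This point is on its axis, 23 mm above its underside; z up. About 60 g.

How it is judged:
On the way, in this order (a step that is already met when the one before it is completed fails the run):
1. all three tall bottles stand upright in the side tray while the jar is still in the rack (x of round_bottle_center in the frame of tray between -0.118 and 0.118 m and y of round_bottle_center in the frame of tray between -0.045 and 0.045 m and z of round_bottle_center in the frame of tray between 0.063 and 0.075 m and angle between each of round_bottle_center, square_bottle_center, wide_bottle_center's own z axis and vertical below 0.12 rad and linear speed of each of round_bottle, square_bottle, wide_bottle below 0.03 m/s and x of square_bottle_center in the frame of tray between -0.118 and 0.118 m and y of square_bottle_center in the frame of tray between -0.045 and 0.045 m and z of square_bottle_center in the frame of tray between 0.058 and 0.07 m and x of wide_bottle_center in the frame of tray between -0.118 and 0.118 m and y of wide_bottle_center in the frame of tray between -0.045 and 0.045 m and z of wide_bottle_center in the frame of tray between 0.053 and 0.065 m and distance of jar_center from where it was at the start of the episode below 0.045 m), for 0.2 s.
2. the jar stands on the middle of the weighing pan while the three bottles are still in the side tray (horizontal distance between jar_center and pan below 0.015 m and z of jar_center in the frame of pan between 0.017 and 0.029 m and angle between each of jar_center, round_bottle_center, square_bottle_center, wide_bottle_center's own z axis and vertical below 0.12 rad and linear speed of each of jar, round_bottle, square_bottle, wide_bottle below 0.03 m/s and x of round_bottle_center in the frame of tray between -0.118 and 0.118 m and y of round_bottle_center in the frame of tray between -0.045 and 0.045 m and z of round_bottle_center in the frame of tray between 0.063 and 0.075 m and x of square_bottle_center in the frame of tray between -0.118 and 0.118 m and y of square_bottle_center in the frame of tray between -0.045 and 0.045 m and z of square_bottle_center in the frame of tray between 0.058 and 0.07 m and x of wide_bottle_center in the frame of tray between -0.118 and 0.118 m and y of wide_bottle_center in the frame of tray between -0.045 and 0.045 m and z of wide_bottle_center in the frame of tray between 0.053 and 0.065 m), for 0.2 s.
At the end, for the whole second after the job is handed in: The jar stands upright at rest on the weighing pan, its axis within 15 mm of the pan's centre, and each of the three bottles stands upright at rest in the rack within 20 mm of where it stood at the start (in its own pocket) (horizontal distance between jar_center and pan below 0.015 m and z of jar_center in the frame of pan between 0.017 and 0.029 m and angle between each of jar_center, round_bottle_center, square_bottle_center, wide_bottle_center's own z axis and vertical below 0.12 rad and linear speed of each of jar, round_bottle, square_bottle, wide_bottle below 0.03 m/s and distance of each of round_bottle_center, square_bottle_center, wide_bottle_center from where it was at the start of the episode below 0.02 m); the robot touches nothing.
It fails at once if a bottle or the jar is tipped over (more than 40 degrees) (angle between any of round_bottle_center, square_bottle_center, wide_bottle_center, jar_center's own z axis and vertical above 0.7 rad).
It also fails if it takes over 144 s, if anything falls off the work surface, if the arm or the gripper's body presses on something with over 40 N, if the wrist force passes 120 N, or if a joint passes its speed limit or range.

### The arm

A 6-joint arm with a two-finger parallel gripper is mounted at the origin on the work surface. World frame = base frame: x ahead of the robot, y to its left, z up, the work surface at z = 0. Lengths are in m, angles in rad, forces in N, time in s.
With the tool pointing down it reaches from about 0.375 to 0.975 m from the base axis. Payload 3.8 kg.
Tool frame: the origin (TCP) lies at the very end of the fingers, on their centre line; the grasp point (between the pads) lies 19 mm behind it; z points along the fingers, y is the direction in which the jaws open and shut (so a half turn about z gives the same grasp; the last joint's range is limited). The gripper opens to 85 mm and grips with 20 to 120 N. Pads are 22 mm wide; open, the fingers measure 114 mm over their backs; the gripper's body (76 mm by 85 mm) begins 54 mm behind the grasp point. The pads swing forward as they close: fully open they stand 13 mm farther back than shut.
Start: joints at [1.225, 0.264, 1.604, -0, 1.274, -0.037], TCP at [0.205, 0.643, 0.231] pointing down, gripper open.
Joint ranges: [-2.63, 2.63], [-0.94, 2.18], [0.31, 2.57], [-1.31, 4.45], [0, 2.66], [-2.55, 2.55]. Speed limits (rad/s): [2.57, 2.57, 3.14, 3.14, 3.14, 3.14].

### API

Orientations are given as a rotation vector (axis times angle).
In Python, from workcell import bot gives the robot as it stands.
- The arm moves only by the tool jog_arm, never from a script. Its argument "plan" is a list of rows, each an object of numbers: "claw": the closure, from 0 (fully open) to 1 (shut); "x", "y", "z": the shift along the tool's x, y, z in m; "turn": the turn about the tool's z in degrees. In form: [{"claw": .., "x": .., "y": .., "z": .., "turn": ..}, ...]. A call has 1 to 10 rows; each row shifts and turns the commanded pose from where the row before left it, along the tool's axes as they then stand; what a row does not reach is not made up. A row lasts 1/8 s, in which the tool goes at most 62.5 mm and 10.7 degrees, less where a joint would pass 70% of its speed; a pose out of reach is approached as far as the arm can. A call is refused whole if a number of a shift passes 0.0625 or a number of a turn 10.7, either way. A call with a gripper value outside its range is refused whole. The fingers move at their own pace and stop on an object; "newtons" is the grip in N (left out, the last holds). Time passes only in rows, so rows that do not move let the fingers close. It gives the time, the measured TCP pose, the force and the opening at its end, in the units of the state.
- bot.read_state(): the state, without advancing time (a new reading comes with each control period).
- bot.read_camera(name): name is "side" or "top"; returns the picture (400x640x3 uint8, red, green, blue); there is no depth.
- bot.camera_params(name): a dict with "fx", "fy", "cx", "cy" (pixels), "world_to_cam" (4x4, takes a point from world to camera coordinates). Camera axes: x right, y up, looking along -z (the intrinsics and any distortion apply to the point x, -y, -z); pixel columns grow to the right and rows downward; lengths in m; the calibration is good to about 2 mm. A picture is of the moment at which its call begins. camera_params takes no time and is no camera call.
- bot.finish_job(): hands the job in, once; it reports no verdict.
The state is a dict: "time": time; "q": joint angles; "joint_vel": joint speeds; "joint_torque": joint torques, N m; "tool_pos": TCP position; "tcp_rot": TCP orientation; "wrist_force": force on the tool from outside, world axes, zero at the start; "torque": the same for the moment, N m; "width": opening from 0.0 (shut) to 1.0 (fully open).
Only numpy, scipy, OpenCV 4.12 (cv2) and the standard library are available. Lean on these libraries where they do the work, as an engineer would, in place of code of your own. Each camera call takes 0.05 s, during which the arm holds its last target. There are 200 camera calls.

## Working session

There is one attempt and no reset: what is moved stays moved. The work goes in short steps, Python scripts to look and compute and a tool call to move; the robot and the scene stay as the last step left them, time stands still between calls to the robot, and variables do not carry over. Pictures are saved under pics/ and viewed, about 12 in all and at most 16, crops included, and the job is handed in when it is done.

Besides the shell and the picture viewer there is one more tool, called after ">>>" as name([rows], argument=value, ...), one row to a line, values as JSON. jog_arm: Moves the arm, as the interface text tells. Its arguments: {"type":"object","properties":{"plan":{"type":"array","items":{"type":"object","properties":{"claw":{"type":"number"},"x":{"type":"number"},"y":{"type":"number"},"z":{"type":"number"},"turn":{"type":"number"}}}},"newtons":{"type":"number"}},"required":["plan"]}

```bash
mkdir -p pics; ls; python3 - <<'E'
from workcell import bot
import cv2,numpy as np
s=bot.read_state();print(s)
for n in("top","side"):
    im=bot.read_camera(n);cv2.imwrite(f"pics/{n}0.png",im[:,:,::-1])
    p=bot.camera_params(n);print(n,p)
E
```

```text
pics
{'time': 0.0, 'q': array([ 1.22506482e+00,  2.64762120e-01,  1.60539001e+00,  1.30870309e-05,
        1.27369235e+00, -3.69535447e-02]), 'joint_vel': array([ 1.32245555e-04, -1.88755819e-04, -9.38949749e-05,  1.91711984e-03,
        1.04197164e-03, -5.50094416e-04]), 'joint_torque': array([ 7.05677776e-04, -5.15099180e+01, -3.67325056e+01,  3.45744331e-05,
        1.29142069e-02,  2.42565648e-07]), 'tool_pos': array([0.20491114, 0.64237266, 0.22994734]), 'tcp_rot': array([-0.48304067, -3.10378742,  0.00346837]), 'wrist_force': array([-0.64261786,  0.33890686,  0.92606253]), 'torque': array([0.02766409, 0.02097849, 0.02463352]), 'width': 0.9992548647859211}
top {'fx': 415.4115311606959, 'fy': 415.4115311606959, 'cx': 330.02788686090213, 'cy': 201.775851428064, 'world_to_cam': array([[-2.39341477e-02, -9.99708740e-01, -3.09700992e-03,
         6.62206270e-04],
       [ 9.82615959e-01, -2.40951898e-02,  1.84079598e-01,
        -5.50785939e-01],
       [-1.84100606e-01,  1.36261692e-03,  9.82906460e-01,
        -9.05732463e-01],
       [ 0.00000000e+00,  0.00000000e+00,  0.00000000e+00,
         1.00000000e+00]])}
side {'fx': 497.28992126674416, 'fy': 497.28992126674416, 'cx': 322.6731485656671, 'cy': 205.03752649926432, 'world_to_cam': array([[ 0.97955591, -0.20104292, -0.00720908, -0.55740664],
       [ 0.10066808,  0.45883653,  0.88279951, -0.13918125],
       [-0.1741728 , -0.8654772 ,  0.46969464, -1.16542768],
       [ 0.        ,  0.        ,  0.        ,  1.        ]])}
```

View pics/top0.png

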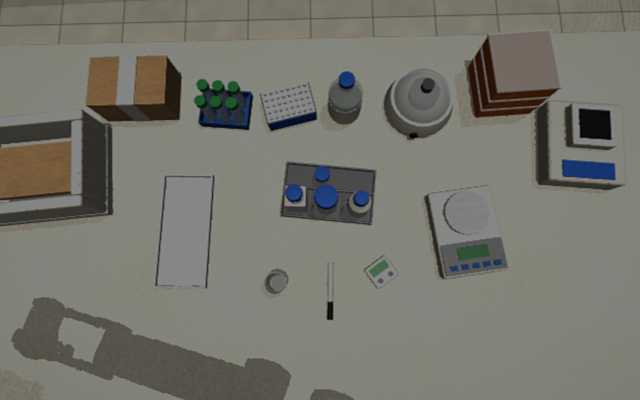

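View pics/side0.png

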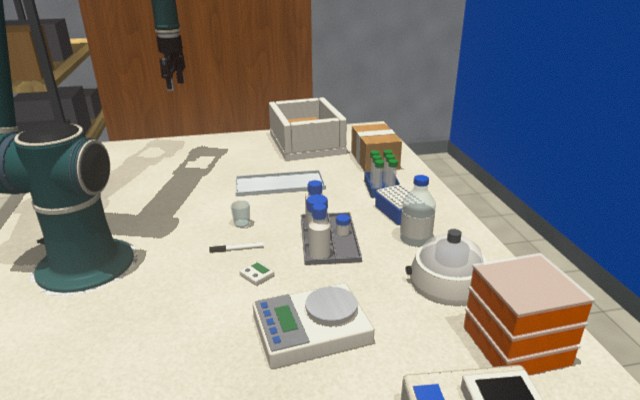

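```bash
cat > h.py <<'E'
from workcell import bot
import cv2,numpy as np
P={n:bot.camera_params(n) for n in("top","side")}
def cast(n,u,v,z):
    p=P[n];M=p["world_to_cam"];R=M[:3,:3];c=-R.T@M[:3,3]
    d=R.T@np.array([(u-p["cx"])/p["fx"],-(v-p["cy"])/p["fy"],-1])
    return (c+d*(z-c[2])/d[2])
def proj(n,X):
    p=P[n];q=p["world_to_cam"][:3]@np.r_[X,1]
    return np.array([p["cx"]-p["fx"]*q[0]/q[2],p["cy"]+p["fy"]*q[1]/q[2]])
def blue(im):
    h=cv2.cvtColor(im,cv2.COLOR_RGB2HSV)
    return cv2.inRange(h,(105,130,60),(128,255,255))
def blobs(m,mn=30):
    n,l,st,c=cv2.connectedComponentsWithStats(m)
    return [(c[i],st[i]) for i in range(1,n) if st[i][4]>=mn]
E
python3 - <<'E'
from h import *
im=cv2.imread("pics/top0.png")[:,:,::-1].copy()
for c,s in blobs(blue(im)):
    if 270<c[0]<390 and 150<c[1]<230:print("top",c.round(1),s)
sd=cv2.imread("pics/side0.png")[:,:,::-1].copy()
for c,s in blobs(blue(sd)):
    if 290<c[0]<370 and 170<c[1]<230:print("side",c.round(1),s)
a=cv2.resize(im[150:300,140:390],None,fx=3.2,fy=3.2,interpolation=cv2.INTER_CUBIC)
cv2.imwrite("pics/c1.png",a[:,:,::-1])
a=cv2.resize(im[170:290,415:520],None,fx=5,fy=5,interpolation=cv2.INTER_CUBIC)
cv2.imwrite("pics/c2.png",a[:,:,::-1])
E
```

```text
top [321.8 173.1] [315 166  15  15 179]
top [293.3 192. ] [285 184  17  17 213]
top [325.9 196. ] [314 185  24  23 433]
top [361.3 197.5] [354 190  15  15 175]
side [314.8 184.1] [309 181  13   9  79]
side [317.5 202.6] [307 190  20  29 293]
side [342.9 218.4] [337 214  13  11 103]
```

View pics/c1.png

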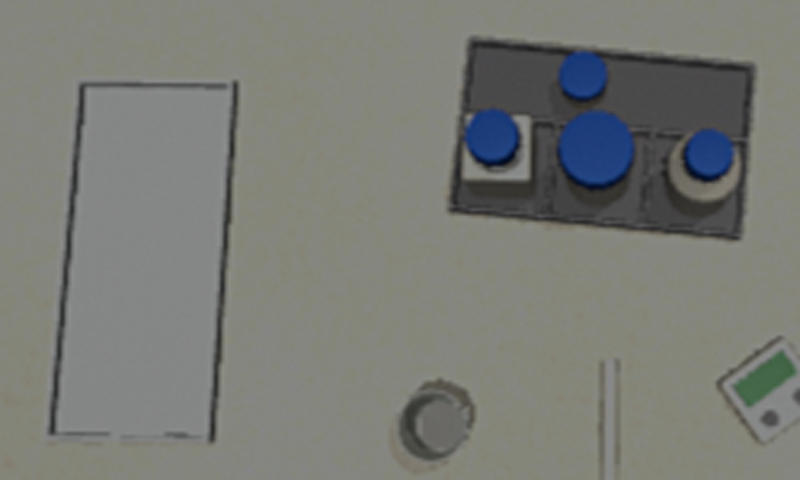

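View pics/c2.png

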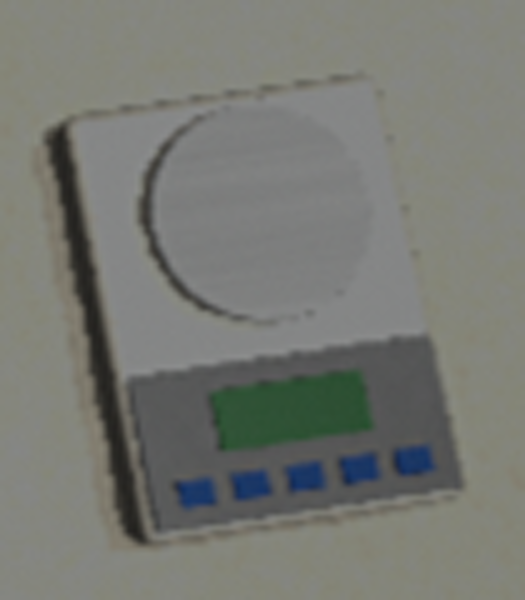

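```bash
python3 - <<'E'
from h import *
np.set_printoptions(precision=4,suppress=True)
C=lambda L:np.array([cast("top",u/3.2+140,v/3.2+150,z)[:2] for u,v,z in L])
rk=C([(471,38,.016),(754,65,.016),(740,238,.016),(450,210,.016)])
tr=C([(80,84,.014),(237,83,.014),(212,440,.014),(50,434,.014)])
for n,q in(("rack",rk),("tray",tr)):
    print(n,q.tolist(),q.mean(0)); print([np.linalg.norm(q[i]-q[i-1]) for i in range(4)])
    e=(q[0]-q[3])+(q[1]-q[2]);print("yaw x",np.degrees(np.arctan2(e[1],e[0])))
    f=(q[0]-q[1])+(q[3]-q[2]);print("yaw y",np.degrees(np.arctan2(-f[0],f[1])))
print("pan",cast("top",467.2,212.4,.058), proj("side",cast("top",467.2,212.4,.058)))
e=(cast("top",415+72/5,170+122/5,.044)-cast("top",415+150/5,170+535/5,.044));print("bal yaw",np.degrees(np.arctan2(e[1],e[0])))
for n,u,v,zt in(("jar",321.8,173.1,.048),("sq",293.3,192,.122),("wide",325.9,196,.112),("round",361.3,197.5,.132)):
    X=cast("top",u,v,zt-.0);print(n,X,proj("side",X-[0,0,.006]))
s=bot.read_state()
from scipy.spatial.transform import Rotation as R
print(R.from_rotvec(s["tcp_rot"]).as_matrix())
E
```

```text
rack [[0.6585571497644092, 0.08915151876895605], [0.6320509122570186, -0.12503263520212843], [0.5004791830245159, -0.10887247175524335], [0.5266364090280453, 0.10539606927663449]] [ 0.5794 -0.0098]
[np.float64(0.13291714433295443), np.float64(0.2158180540156625), np.float64(0.13256044212305965), np.float64(0.21585923225131984)]
yaw x -7.011119087421565
yaw y -7.0073889083243595
tray [[0.6303731308824558, 0.3858861089905736], [0.628210472339169, 0.26684600011453086], [0.3634198460800851, 0.2776003239850782], [0.37046189251438616, 0.39475270575066984]] [0.4981 0.3313]
[np.float64(0.2600624316738765), np.float64(0.11905975228092386), np.float64(0.26500892671114024), np.float64(0.11736384013542576)]
yaw x -2.141544472415168
yaw y -2.2317559551773063
pan [ 0.5171 -0.3238  0.058 ] [329.9387 301.8226]
bal yaw 6.64670462022333
jar [0.62   0.0049 0.048 ] [341.8908 219.8313]
sq [0.5606 0.0655 0.122 ] [313.9094 185.5038]
wide [ 0.5521 -0.004   0.112 ] [315.8785 201.6831]
round [ 0.543  -0.0787  0.132 ] [318.0445 209.1641]
[[-0.9527  0.3039 -0.0007]
 [ 0.3039  0.9527 -0.0019]
 [ 0.0001 -0.0021 -1.    ]]
```

>>> jog_arm([
  {"claw": 0.0,"turn": 10.3},
  {"turn": 10.3},
  {"turn": 10.3},
  {"turn": 10.3},
  {"turn": 10.3},
  {"turn": 10.3},
  {"turn": 10.5},
  {},
], newtons=40)

```text
schema error: expected keys claw, x, y, z, turn
```

>>> jog_arm([
  {"claw": 0,"x": 0,"y": 0,"z": 0,"turn": 10.3},
  {"claw": 0,"x": 0,"y": 0,"z": 0,"turn": 10.3},
  {"claw": 0,"x": 0,"y": 0,"z": 0,"turn": 10.3},
  {"claw": 0,"x": 0,"y": 0,"z": 0,"turn": 10.3},
  {"claw": 0,"x": 0,"y": 0,"z": 0,"turn": 10.3},
  {"claw": 0,"x": 0,"y": 0,"z": 0,"turn": 10.3},
  {"claw": 0,"x": 0,"y": 0,"z": 0,"turn": 10.5},
  {"claw": 0,"x": 0,"y": 0,"z": 0,"turn": 0},
], newtons=40)

```text
time: 1.1
tool_pos: [0.205, 0.6427, 0.2306]
tcp_rot: [2.219, 2.223, -0.002]
wrist_force: [-1.0, 0.2, -0.2]
width: 1.004
```

>>> jog_arm([
  {"claw": 0,"x": -0.048,"y": 0.0296,"z": 0,"turn": 0},
  {"claw": 0,"x": -0.048,"y": 0.0296,"z": 0,"turn": 0},
  {"claw": 0,"x": -0.048,"y": 0.0296,"z": 0,"turn": 0},
  {"claw": 0,"x": -0.048,"y": 0.0296,"z": 0,"turn": 0},
  {"claw": 0,"x": -0.048,"y": 0.0296,"z": 0,"turn": 0},
  {"claw": 0,"x": -0.048,"y": 0.0296,"z": 0,"turn": 0},
  {"claw": 0,"x": -0.048,"y": 0.0296,"z": 0,"turn": 0},
  {"claw": 0,"x": -0.048,"y": 0.0296,"z": 0,"turn": 0},
  {"claw": 0,"x": -0.048,"y": 0.0296,"z": 0,"turn": 0},
  {"claw": 0,"x": -0.048,"y": 0.0296,"z": 0,"turn": 0},
])

```text
time: 2.35
tool_pos: [0.5018, 0.1614, 0.2313]
tcp_rot: [2.217, 2.226, 0.001]
wrist_force: [0.3, 0.4, -0.4]
width: 0.997
```

>>> jog_arm([
  {"claw": 0,"x": -0.048,"y": 0.0296,"z": 0,"turn": 0},
  {"claw": 0,"x": -0.049,"y": 0.0299,"z": 0,"turn": 0},
  {"claw": 0,"x": 0,"y": 0,"z": 0.03,"turn": 0},
  {"claw": 0,"x": 0,"y": 0,"z": 0,"turn": 0},
])

```text
time: 2.85
tool_pos: [0.5586, 0.0652, 0.1983]
tcp_rot: [-2.217, -2.22, 0.007]
wrist_force: [0.1, 0.1, -0.5]
width: 0.999
```

>>> jog_arm([
  {"claw": 0,"x": 0,"y": 0,"z": 0.04,"turn": 0},
  {"claw": 0,"x": 0,"y": 0,"z": 0.03,"turn": 0},
  {"claw": 0,"x": 0,"y": 0,"z": 0,"turn": 0},
])

```text
time: 3.22
tool_pos: [0.5582, 0.0668, 0.1293]
tcp_rot: [-2.216, -2.222, 0.006]
wrist_force: [0.5, 0.0, -0.1]
width: 0.999
```

```bash
python3 - <<'E'
from h import *
t=bot.read_camera("top");s=bot.read_camera("side")
print(bot.read_state()["tool_pos"])
a=cv2.resize(t[140:240,260:390],None,fx=4,fy=4,interpolation=cv2.INTER_CUBIC)[:, :400]
a=cv2.resize(t[140:260,250:370],(400,400),interpolation=cv2.INTER_CUBIC)
b=cv2.resize(s[130:280,250:400],(400,400),interpolation=cv2.INTER_CUBIC)
cv2.imwrite("pics/l1.png",np.hstack([a,b])[:,:,::-1])
E
```

```text
[0.56120632 0.06680201 0.13262206]
```

View pics/l1.png

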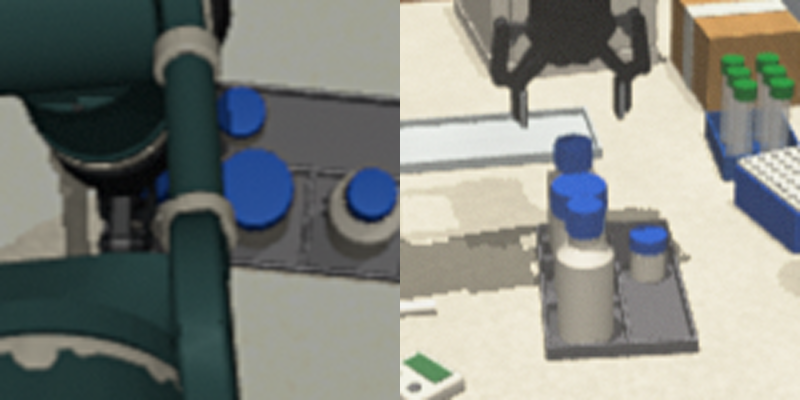

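```bash
python3 - <<'E'
from h import *
for z in(.13,.1435,.15):print(z,proj("side",[.5606,.0655,z]),proj("side",[.5606,.0755,z]))
E
```

```text
0.13 [313.83392286 180.51432922] [313.10542396 178.88139311]
0.1435 [313.75052328 175.65780714] [313.01893359 174.04999201]
0.15 [313.71006598 173.30189912] [312.9769791  171.70639057]
```

>>> jog_arm([
  {"claw": 0,"x": 0,"y": 0,"z": 0.021,"turn": 0},
  {"claw": 0,"x": 0,"y": 0,"z": 0.02,"turn": 0},
  {"claw": 0,"x": 0,"y": 0,"z": 0,"turn": 0},
  {"claw": 1,"x": 0,"y": 0,"z": 0,"turn": 0},
  {"claw": 1,"x": 0,"y": 0,"z": 0,"turn": 0},
  {"claw": 1,"x": 0,"y": 0,"z": 0,"turn": 0},
  {"claw": 1,"x": 0,"y": 0,"z": 0,"turn": 0},
  {"claw": 1,"x": 0,"y": 0,"z": 0,"turn": 0},
  {"claw": 1,"x": 0,"y": 0,"z": 0,"turn": 0},
  {"claw": 1,"x": 0,"y": 0,"z": 0,"turn": 0},
], newtons=40)

```text
time: 4.58
tool_pos: [0.5614, 0.0662, 0.0916]
tcp_rot: [2.221, 2.221, 0.002]
wrist_force: [-0.7, 0.8, 6.0]
width: 0.409
```

>>> jog_arm([
  {"claw": 1,"x": 0,"y": 0,"z": -0.01,"turn": 0},
  {"claw": 1,"x": 0,"y": 0,"z": -0.03,"turn": 0},
  {"claw": 1,"x": 0,"y": 0,"z": -0.04,"turn": 0},
  {"claw": 1,"x": 0.01,"y": 0,"z": 0,"turn": 0},
  {"claw": 1,"x": 0.0225,"y": 0.005,"z": 0,"turn": 0},
  {"claw": 1,"x": 0.035,"y": 0.005,"z": 0,"turn": 0},
  {"claw": 1,"x": 0.04,"y": 0.005,"z": 0,"turn": 0},
  {"claw": 1,"x": 0.04,"y": 0.005,"z": 0,"turn": 0},
  {"claw": 1,"x": 0.04,"y": 0.005,"z": 0,"turn": 0},
  {"claw": 1,"x": 0.035,"y": 0.0025,"z": 0,"turn": 0},
])

```text
time: 5.82
tool_pos: [0.5868, 0.2901, 0.1677]
tcp_rot: [-2.22, -2.221, 0.005]
wrist_force: [0.7, -0.1, -2.5]
width: 0.413
```

>>> jog_arm([
  {"claw": 1,"x": 0.025,"y": 0,"z": 0,"turn": 0},
  {"claw": 1,"x": 0.015,"y": 0,"z": 0,"turn": 0},
  {"claw": 1,"x": 0,"y": 0,"z": 0,"turn": 0},
  {"claw": 1,"x": 0,"y": 0,"z": 0,"turn": 0},
])

```text
time: 6.32
tool_pos: [0.5881, 0.3276, 0.1701]
tcp_rot: [2.222, 2.221, -0.001]
wrist_force: [0.3, -0.4, -3.0]
width: 0.409
```

```bash
python3 - <<'E'
from h import *
t=bot.read_camera("top");s=bot.read_camera("side")
print(bot.read_state()["tool_pos"],bot.read_state()["width"])
a=cv2.resize(t[140:300,140:300],(400,400),interpolation=cv2.INTER_CUBIC)
b=cv2.resize(s[100:250,220:370],(400,400),interpolation=cv2.INTER_CUBIC)
cv2.imwrite("pics/l2.png",np.hstack([a,b])[:,:,::-1])
E
```

```text
[0.58830991 0.3274324  0.1703493 ] 0.4124508688506171
```

View pics/l2.png

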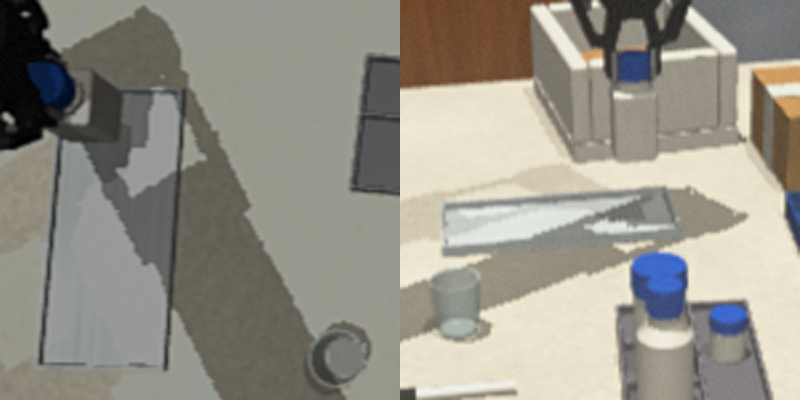

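>>> jog_arm([
  {"claw": 1,"x": 0,"y": 0,"z": 0.03,"turn": 0},
  {"claw": 1,"x": 0,"y": 0,"z": 0.03,"turn": 0},
  {"claw": 1,"x": 0,"y": 0,"z": 0.015,"turn": 0},
  {"claw": 1,"x": 0,"y": 0,"z": 0.005,"turn": 0},
  {"claw": 1,"x": 0,"y": 0,"z": 0,"turn": 0},
  {"claw": 0.25,"x": 0,"y": 0,"z": 0,"turn": 0},
  {"claw": 0.25,"x": 0,"y": 0,"z": 0,"turn": 0},
  {"claw": 0.25,"x": 0,"y": 0,"z": 0,"turn": 0},
  {"claw": 0.25,"x": 0,"y": 0,"z": 0,"turn": 0},
])

```text
time: 7.55
tool_pos: [0.5883, 0.3287, 0.0905]
tcp_rot: [2.221, 2.222, 0.001]
wrist_force: [0.1, 0.5, -0.1]
width: 0.748
```

>>> jog_arm([
  {"claw": 0.25,"x": 0,"y": 0,"z": -0.02,"turn": 0},
  {"claw": 0.25,"x": 0,"y": 0,"z": -0.04,"turn": 0},
  {"claw": 0,"x": -0.02,"y": 0,"z": -0.03,"turn": 0},
  {"claw": 0,"x": -0.06,"y": -0.0072,"z": 0,"turn": 0},
  {"claw": 0,"x": -0.06,"y": -0.0072,"z": 0,"turn": 0},
  {"claw": 0,"x": -0.06,"y": -0.0072,"z": 0,"turn": 0},
  {"claw": 0,"x": -0.06,"y": -0.0072,"z": 0,"turn": 0},
  {"claw": 0,"x": -0.06,"y": -0.0072,"z": 0,"turn": 0},
  {"claw": 0,"x": -0.012,"y": 0,"z": 0,"turn": 0},
  {"claw": 0,"x": 0,"y": 0,"z": 0,"turn": 0},
])

```text
time: 8.8
tool_pos: [0.5528, -0.0039, 0.1815]
tcp_rot: [2.223, 2.219, 0.003]
wrist_force: [0.2, 0.5, -0.7]
width: 0.999
```

```bash
python3 - <<'E'
from h import *
t=bot.read_camera("top");s=bot.read_camera("side")
print(bot.read_state()["tool_pos"],bot.read_state()["width"])
a=cv2.resize(t[140:300,140:300],(400,400),interpolation=cv2.INTER_CUBIC)
b=cv2.resize(s[120:270,220:370],(400,400),interpolation=cv2.INTER_CUBIC)
cv2.imwrite("pics/l3.png",np.hstack([a,b])[:,:,::-1])
for c,q in blobs(blue(t)):
    if 140<c[0]<300 and 140<c[1]<300:print(c,q,cast("top",*c,.121))
E
```

```text
[ 0.55274489 -0.00231305  0.18098241] 0.9985403355947146
[171.34615385 182.46634615] [164 175  16  16 208] [0.58822819 0.32804762 0.121     ]
```

View pics/l3.png

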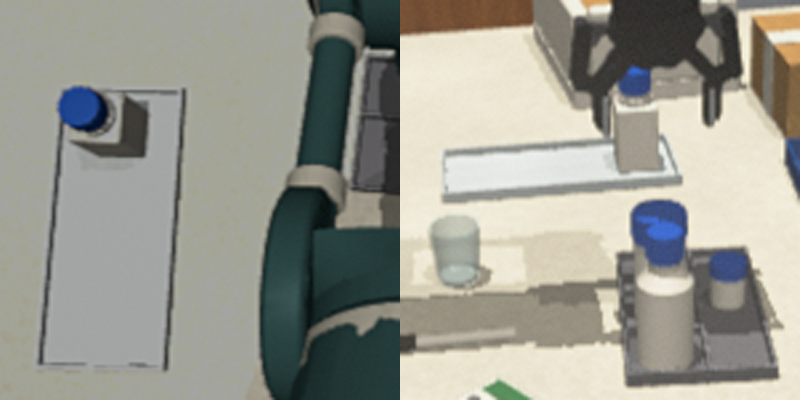

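>>> jog_arm([
  {"claw": 0,"x": 0,"y": 0,"z": 0.045,"turn": 0},
  {"claw": 0,"x": 0,"y": 0,"z": 0.038,"turn": 0},
  {"claw": 0,"x": 0,"y": 0,"z": 0.02,"turn": 0},
  {"claw": 0,"x": 0,"y": 0,"z": 0,"turn": 0},
  {"claw": 1,"x": 0,"y": 0,"z": 0,"turn": 0},
  {"claw": 1,"x": 0,"y": 0,"z": 0,"turn": 0},
  {"claw": 1,"x": 0,"y": 0,"z": 0,"turn": 0},
  {"claw": 1,"x": 0,"y": 0,"z": 0,"turn": 0},
  {"claw": 1,"x": 0,"y": 0,"z": 0,"turn": 0},
  {"claw": 1,"x": 0,"y": 0,"z": 0,"turn": 0},
])

```text
time: 10.15
tool_pos: [0.5536, -0.0033, 0.0791]
tcp_rot: [2.22, 2.22, 0.004]
wrist_force: [-1.5, 1.3, 5.5]
width: 0.586
```

>>> jog_arm([
  {"claw": 1,"x": 0,"y": 0,"z": -0.01,"turn": 0},
  {"claw": 1,"x": 0,"y": 0,"z": -0.03,"turn": 0},
  {"claw": 1,"x": 0,"y": 0,"z": -0.04,"turn": 0},
  {"claw": 1,"x": 0.01,"y": 0,"z": 0,"turn": 0},
  {"claw": 1,"x": 0.025,"y": -0.006,"z": 0,"turn": 0},
  {"claw": 1,"x": 0.04,"y": -0.006,"z": 0,"turn": 0},
  {"claw": 1,"x": 0.045,"y": -0.01,"z": 0,"turn": 0},
  {"claw": 1,"x": 0.045,"y": -0.01,"z": 0,"turn": 0},
  {"claw": 1,"x": 0.045,"y": -0.01,"z": 0,"turn": 0},
  {"claw": 1,"x": 0.045,"y": -0.006,"z": 0,"turn": 0},
])

```text
time: 11.4
tool_pos: [0.5023, 0.2528, 0.1556]
tcp_rot: [-2.22, -2.221, 0.004]
wrist_force: [1.3, 0.0, -2.0]
width: 0.587
```

>>> jog_arm([
  {"claw": 1,"x": 0.04,"y": -0.006,"z": 0,"turn": 0},
  {"claw": 1,"x": 0.025,"y": 0,"z": 0,"turn": 0},
  {"claw": 1,"x": 0.0153,"y": 0,"z": 0,"turn": 0},
  {"claw": 1,"x": 0,"y": 0,"z": 0.03,"turn": 0},
  {"claw": 1,"x": 0,"y": 0,"z": 0.03,"turn": 0},
  {"claw": 1,"x": 0,"y": 0,"z": 0.015,"turn": 0},
  {"claw": 1,"x": 0,"y": 0,"z": 0.005,"turn": 0},
  {"claw": 1,"x": 0,"y": 0,"z": 0,"turn": 0},
])

```text
time: 12.4
tool_pos: [0.4985, 0.3319, 0.0779]
tcp_rot: [2.222, 2.221, 0.001]
wrist_force: [0.3, -0.3, -2.1]
width: 0.59
```

>>> jog_arm([
  {"claw": 0.2,"x": 0,"y": 0,"z": 0,"turn": 0},
  {"claw": 0.2,"x": 0,"y": 0,"z": 0,"turn": 0},
  {"claw": 0.2,"x": 0,"y": 0,"z": 0,"turn": 0},
  {"claw": 0.2,"x": 0,"y": 0,"z": 0,"turn": 0},
  {"claw": 0.2,"x": 0,"y": 0,"z": -0.02,"turn": 0},
  {"claw": 0.2,"x": 0,"y": 0,"z": -0.04,"turn": 0},
  {"claw": 0.2,"x": 0,"y": 0,"z": -0.04,"turn": 0},
  {"claw": 0,"x": -0.05,"y": 0.005,"z": -0.02,"turn": 0},
  {"claw": 0,"x": -0.06,"y": 0.006,"z": 0,"turn": 0},
  {"claw": 0,"x": -0.06,"y": 0.006,"z": 0,"turn": 0},
])

```text
time: 13.65
tool_pos: [0.516, 0.1608, 0.1998]
tcp_rot: [2.218, 2.222, 0.005]
wrist_force: [0.6, -0.5, -1.2]
width: 1.002
```

>>> jog_arm([
  {"claw": 0,"x": -0.06,"y": 0.006,"z": 0,"turn": 0},
  {"claw": 0,"x": -0.06,"y": 0.006,"z": 0,"turn": 0},
  {"claw": 0,"x": -0.06,"y": 0.008,"z": 0,"turn": 0},
  {"claw": 0,"x": -0.06,"y": 0.008,"z": 0,"turn": 0},
  {"claw": 0,"x": 0,"y": 0,"z": 0,"turn": 0},
  {"claw": 0,"x": 0,"y": 0,"z": 0,"turn": 0},
])

```text
time: 14.4
tool_pos: [0.5434, -0.0781, 0.1983]
tcp_rot: [2.222, 2.22, 0.002]
wrist_force: [-0.3, 0.1, -0.4]
width: 1.0
```

```bash
python3 - <<'E'
from h import *
t=bot.read_camera("top");s=bot.read_camera("side")
print(bot.read_state()["tool_pos"],bot.read_state()["width"])
a=cv2.resize(t[140:300,140:300],(400,400),interpolation=cv2.INTER_CUBIC)
b=cv2.resize(s[120:270,220:370],(400,400),interpolation=cv2.INTER_CUBIC)
cv2.imwrite("pics/l4.png",np.hstack([a,b])[:,:,::-1])
for c,q in blobs(blue(t)):
    if 140<c[0]<370 and 140<c[1]<300:print(c,q,cast("top",*c,.121 if c[1]<200 else .113))
E
```

```text
[ 0.54322375 -0.07687102  0.19782584] 1.0012320768017906
[319.47368421 172.69298246] [315 166  10  15 114] [0.6020297 0.0086865 0.121    ]
[171.35885167 182.50239234] [164 175  16  16 209] [0.58814772 0.32801655 0.121     ]
[170.17889908 224.73165138] [159 214  24  23 436] [0.49762046 0.32936154 0.113     ]
```

View pics/l4.png

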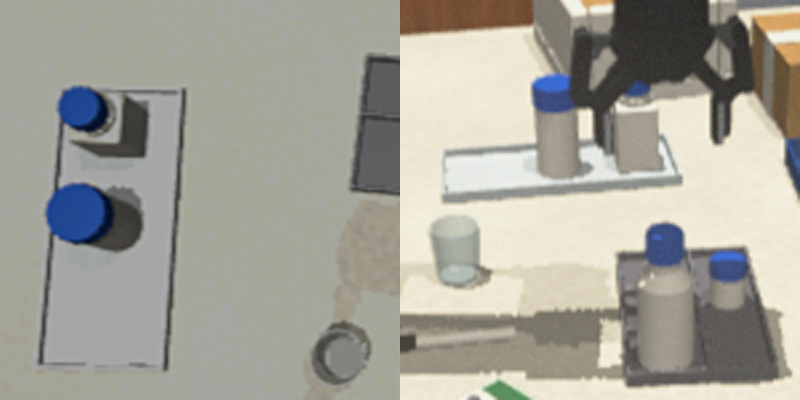

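>>> jog_arm([
  {"claw": 0,"x": 0,"y": 0,"z": 0.045,"turn": 0},
  {"claw": 0,"x": 0,"y": 0,"z": 0.032,"turn": 0},
  {"claw": 0,"x": 0,"y": 0,"z": 0.02,"turn": 0},
  {"claw": 0,"x": 0,"y": 0,"z": 0,"turn": 0},
  {"claw": 1,"x": 0,"y": 0,"z": 0,"turn": 0},
  {"claw": 1,"x": 0,"y": 0,"z": 0,"turn": 0},
  {"claw": 1,"x": 0,"y": 0,"z": 0,"turn": 0},
  {"claw": 1,"x": 0,"y": 0,"z": 0,"turn": 0},
  {"claw": 1,"x": 0,"y": 0,"z": 0,"turn": 0},
  {"claw": 1,"x": 0,"y": 0,"z": 0,"turn": 0},
])

```text
time: 15.75
tool_pos: [0.5439, -0.0783, 0.1015]
tcp_rot: [2.221, 2.22, 0.002]
wrist_force: [-1.7, 0.1, 5.2]
width: 0.363
```

>>> jog_arm([
  {"claw": 1,"x": 0,"y": 0,"z": -0.01,"turn": 0},
  {"claw": 1,"x": 0,"y": 0,"z": -0.03,"turn": 0},
  {"claw": 1,"x": 0,"y": 0,"z": -0.04,"turn": 0},
  {"claw": 1,"x": 0.01,"y": -0.003,"z": 0,"turn": 0},
  {"claw": 1,"x": 0.025,"y": -0.008,"z": 0,"turn": 0},
  {"claw": 1,"x": 0.04,"y": -0.013,"z": 0,"turn": 0},
  {"claw": 1,"x": 0.05,"y": -0.017,"z": 0,"turn": 0},
  {"claw": 1,"x": 0.05,"y": -0.017,"z": 0,"turn": 0},
  {"claw": 1,"x": 0.05,"y": -0.017,"z": 0,"turn": 0},
  {"claw": 1,"x": 0.05,"y": -0.017,"z": 0,"turn": 0},
])

```text
time: 17.0
tool_pos: [0.4491, 0.1982, 0.1787]
tcp_rot: [-2.221, -2.221, 0.003]
wrist_force: [1.2, 0.8, -2.1]
width: 0.361
```

>>> jog_arm([
  {"claw": 1,"x": 0.05,"y": -0.017,"z": 0,"turn": 0},
  {"claw": 1,"x": 0.04,"y": -0.013,"z": 0,"turn": 0},
  {"claw": 1,"x": 0.025,"y": -0.008,"z": 0,"turn": 0},
  {"claw": 1,"x": 0.0134,"y": -0.005,"z": 0,"turn": 0},
  {"claw": 1,"x": 0.01,"y": 0,"z": 0,"turn": 0},
  {"claw": 1,"x": 0,"y": 0,"z": 0.03,"turn": 0},
  {"claw": 1,"x": 0,"y": 0,"z": 0.03,"turn": 0},
  {"claw": 1,"x": 0,"y": 0,"z": 0.015,"turn": 0},
  {"claw": 1,"x": 0,"y": 0,"z": 0.005,"turn": 0},
  {"claw": 1,"x": 0,"y": 0,"z": 0,"turn": 0},
])

```text
time: 18.25
tool_pos: [0.409, 0.3355, 0.1012]
tcp_rot: [2.222, 2.221, 0.002]
wrist_force: [-0.1, 0.1, -2.2]
width: 0.36
```

>>> jog_arm([
  {"claw": 0.25,"x": 0,"y": 0,"z": 0,"turn": 0},
  {"claw": 0.25,"x": 0,"y": 0,"z": 0,"turn": 0},
  {"claw": 0.25,"x": 0,"y": 0,"z": 0,"turn": 0},
  {"claw": 0.25,"x": 0,"y": 0,"z": 0,"turn": 0},
  {"claw": 0.25,"x": 0,"y": 0,"z": -0.02,"turn": 0},
  {"claw": 0.25,"x": 0,"y": 0,"z": -0.04,"turn": 0},
  {"claw": 0.25,"x": 0,"y": 0,"z": -0.04,"turn": 0},
  {"claw": 0,"x": -0.055,"y": 0,"z": 0,"turn": 0},
  {"claw": 0,"x": -0.055,"y": 0.03,"z": 0,"turn": 0},
  {"claw": 0,"x": -0.055,"y": 0.03,"z": 0,"turn": 0},
])

```text
time: 19.5
tool_pos: [0.4685, 0.1694, 0.2008]
tcp_rot: [2.219, 2.223, 0.002]
wrist_force: [0.8, 0.8, 0.1]
width: 1.0
```

>>> jog_arm([
  {"claw": 0,"x": -0.041,"y": 0.038,"z": 0,"turn": 0},
  {"claw": 0,"x": -0.041,"y": 0.038,"z": 0,"turn": 0},
  {"claw": 0,"x": -0.041,"y": 0.038,"z": 0,"turn": 0},
  {"claw": 0,"x": -0.042,"y": 0.038,"z": 0,"turn": 0},
  {"claw": 0,"x": 0,"y": 0,"z": 0,"turn": 10},
  {"claw": 0,"x": 0,"y": 0,"z": 0,"turn": 10},
  {"claw": 0,"x": 0,"y": 0,"z": 0,"turn": 10},
  {"claw": 0,"x": 0,"y": 0,"z": 0,"turn": 10},
  {"claw": 0,"x": 0,"y": 0,"z": 0,"turn": 10},
  {"claw": 0,"x": 0,"y": 0,"z": 0,"turn": 10},
])

```text
time: 20.75
tool_pos: [0.62, 0.0056, 0.2001]
tcp_rot: [-3.037, -0.805, 0.0]
wrist_force: [-0.7, 0.0, -0.3]
width: 1.002
```

>>> jog_arm([
  {"claw": 0,"x": 0,"y": 0,"z": 0.03,"turn": 10},
  {"claw": 0,"x": 0,"y": 0,"z": 0.03,"turn": 10},
  {"claw": 0,"x": 0,"y": 0,"z": 0.03,"turn": 10},
  {"claw": 0,"x": 0,"y": 0,"z": 0,"turn": 0},
  {"claw": 0,"x": 0,"y": 0,"z": 0,"turn": 0},
])

```text
time: 21.38
tool_pos: [0.6208, 0.0056, 0.1113]
tcp_rot: [3.142, 0.005, 0.002]
wrist_force: [0.7, 0.2, -0.1]
width: 1.002
```

```bash
python3 - <<'E'
from h import *
t=bot.read_camera("top");s=bot.read_camera("side")
print(bot.read_state()["tool_pos"],bot.read_state()["width"])
a=cv2.resize(t[140:300,140:300],(400,400),interpolation=cv2.INTER_CUBIC)
b=cv2.resize(s[120:270,220:370],(400,400),interpolation=cv2.INTER_CUBIC)
cv2.imwrite("pics/l5.png",np.hstack([a,b])[:,:,::-1])
for c,q in blobs(blue(t)):
    if 140<c[0]<250 and 140<c[1]<300:print(c,q,cast("top",*c,.121 if c[1]<200 else .113 if c[1]<240 else .131))
for c,q in blobs(blue(s)):
    if 330<c[0]<360 and 200<c[1]<240:print(c,q,cast("side",*c,.044))
E
```

```text
[0.62152743 0.00554796 0.11227435] 0.9970374395419
[171.375      182.46634615] [164 175  16  16 208] [0.58822665 0.32798544 0.121     ]
[170.1954023  224.71034483] [159 214  24  23 435] [0.49766542 0.32932847 0.113     ]
[162.28947368 266.89473684] [155 260  16  15 190] [0.40832069 0.33448297 0.131     ]
[342.80645161 219.58064516] [336 215  14  10  93] [0.6217048  0.00228702 0.044     ]
```

View pics/l5.png

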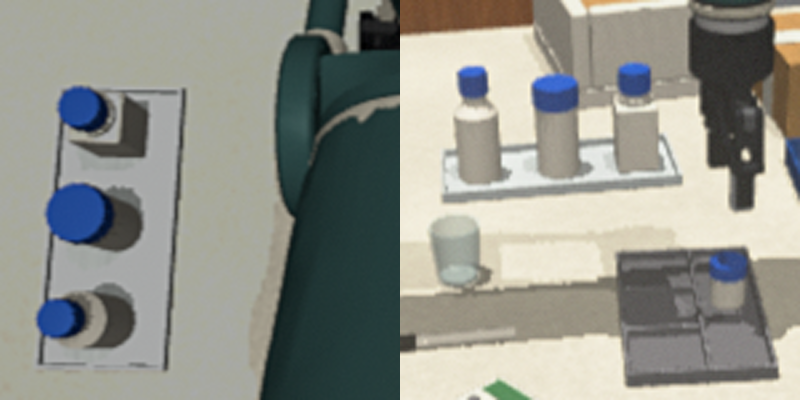

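>>> jog_arm([
  {"claw": 0,"x": 0,"y": 0,"z": 0.04,"turn": 0},
  {"claw": 0,"x": 0,"y": 0,"z": 0.03,"turn": 0},
  {"claw": 0,"x": 0,"y": 0,"z": 0.018,"turn": 0},
  {"claw": 0,"x": 0,"y": 0,"z": 0,"turn": 0},
  {"claw": 1,"x": 0,"y": 0,"z": 0,"turn": 0},
  {"claw": 1,"x": 0,"y": 0,"z": 0,"turn": 0},
  {"claw": 1,"x": 0,"y": 0,"z": 0,"turn": 0},
  {"claw": 1,"x": 0,"y": 0,"z": 0,"turn": 0},
  {"claw": 1,"x": 0,"y": 0,"z": 0,"turn": 0},
  {"claw": 1,"x": 0,"y": 0,"z": 0,"turn": 0},
], newtons=30)

```text
time: 22.72
tool_pos: [0.6211, 0.0055, 0.0237]
tcp_rot: [3.141, 0.0, 0.003]
wrist_force: [-1.3, 0.1, 6.8]
width: 0.409
```

>>> jog_arm([
  {"claw": 1,"x": 0,"y": 0,"z": 0,"turn": 0},
  {"claw": 1,"x": 0,"y": 0,"z": -0.01,"turn": 0},
  {"claw": 1,"x": 0,"y": 0,"z": -0.03,"turn": 0},
  {"claw": 1,"x": 0,"y": 0,"z": -0.04,"turn": 0},
  {"claw": 1,"x": 0,"y": 0,"z": -0.04,"turn": 0},
  {"claw": 1,"x": 0,"y": 0,"z": 0,"turn": 0},
])

```text
time: 23.48
tool_pos: [0.6233, 0.0055, 0.1473]
tcp_rot: [3.141, 0.0, 0.014]
wrist_force: [1.0, -0.1, -0.7]
width: 0.409
```

>>> jog_arm([
  {"claw": 1,"x": -0.005,"y": 0.015,"z": 0,"turn": 0},
  {"claw": 1,"x": -0.011,"y": 0.035,"z": 0,"turn": 0},
  {"claw": 1,"x": -0.016,"y": 0.05,"z": 0,"turn": 0},
  {"claw": 1,"x": -0.017,"y": 0.055,"z": 0,"turn": 0},
  {"claw": 1,"x": -0.017,"y": 0.055,"z": 0,"turn": 0},
  {"claw": 1,"x": -0.016,"y": 0.05,"z": 0,"turn": 0},
  {"claw": 1,"x": -0.011,"y": 0.035,"z": 0,"turn": 0},
  {"claw": 1,"x": -0.006,"y": 0.02,"z": 0,"turn": 0},
  {"claw": 1,"x": -0.004,"y": 0.0135,"z": 0,"turn": 0},
  {"claw": 1,"x": 0,"y": 0,"z": 0,"turn": 0},
])

```text
time: 24.72
tool_pos: [0.5168, -0.323, 0.1417]
tcp_rot: [-3.141, 0.001, 0.001]
wrist_force: [-0.1, -0.1, -0.9]
width: 0.414
```

>>> jog_arm([
  {"claw": 1,"x": 0,"y": 0,"z": 0.03,"turn": 0},
  {"claw": 1,"x": 0,"y": 0,"z": 0.02,"turn": 0},
  {"claw": 1,"x": 0,"y": 0,"z": 0,"turn": 0},
  {"claw": 1,"x": 0,"y": 0,"z": 0,"turn": 0},
])

```text
time: 25.22
tool_pos: [0.5177, -0.3227, 0.0927]
tcp_rot: [3.141, 0.001, 0.001]
wrist_force: [-0.0, 0.5, -0.6]
width: 0.406
```

```bash
python3 - <<'E'
from h import *
t=bot.read_camera("top");s=bot.read_camera("side")
print(bot.read_state()["tool_pos"],bot.read_state()["width"])
a=cv2.resize(t[150:290,400:540],(400,400),interpolation=cv2.INTER_CUBIC)
b=cv2.resize(s[220:370,250:400],(400,400),interpolation=cv2.INTER_CUBIC)
cv2.imwrite("pics/l6.png",np.hstack([a,b])[:,:,::-1])
E
```

```text
[ 0.51807621 -0.32327171  0.09352252] 0.4101371379506477
```

View pics/l6.png

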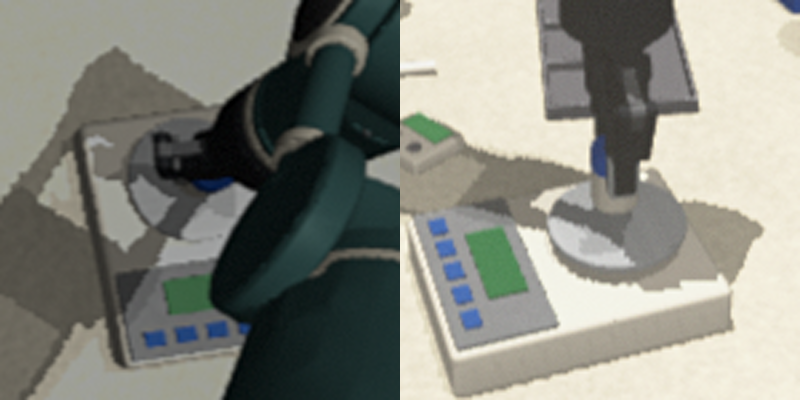

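>>> jog_arm([
  {"claw": 1,"x": 0,"y": 0,"z": 0.01,"turn": 0},
  {"claw": 1,"x": 0,"y": 0,"z": 0.0065,"turn": 0},
  {"claw": 1,"x": 0,"y": 0,"z": 0,"turn": 0},
  {"claw": 1,"x": 0,"y": 0,"z": 0,"turn": 0},
  {"claw": 0.3,"x": 0,"y": 0,"z": 0,"turn": 0},
  {"claw": 0.3,"x": 0,"y": 0,"z": 0,"turn": 0},
  {"claw": 0.3,"x": 0,"y": 0,"z": 0,"turn": 0},
  {"claw": 0.3,"x": 0,"y": 0,"z": 0,"turn": 0},
  {"claw": 0.3,"x": 0,"y": 0,"z": 0,"turn": 0},
])

```text
time: 26.45
tool_pos: [0.5171, -0.3229, 0.0757]
tcp_rot: [-3.142, -0.0, 0.0]
wrist_force: [-0.5, 0.2, -0.2]
width: 0.696
```

>>> jog_arm([
  {"claw": 0.3,"x": 0,"y": 0,"z": -0.02,"turn": 0},
  {"claw": 0.3,"x": 0,"y": 0,"z": -0.04,"turn": 0},
  {"claw": 0,"x": 0,"y": 0,"z": -0.06,"turn": 0},
  {"claw": 0,"x": 0,"y": -0.05,"z": 0,"turn": 0},
  {"claw": 0,"x": 0,"y": -0.06,"z": 0,"turn": 0},
  {"claw": 0,"x": 0,"y": -0.06,"z": 0,"turn": 0},
  {"claw": 0,"x": -0.0,"y": -0.06,"z": 0,"turn": 0},
  {"claw": 0,"x": -0.0,"y": -0.06,"z": 0,"turn": 0},
  {"claw": 0,"x": -0.0,"y": -0.06,"z": 0,"turn": 0},
  {"claw": 0,"x": 0,"y": 0,"z": 0,"turn": 0},
])

```text
time: 27.7
tool_pos: [0.5173, 0.0309, 0.1976]
tcp_rot: [-3.141, -0.009, -0.004]
wrist_force: [-0.5, 0.2, -1.0]
width: 0.995
```

```bash
python3 - <<'E'
from h import *
t=bot.read_camera("top");s=bot.read_camera("side")
print(bot.read_state()["tool_pos"],bot.read_state()["width"])
a=cv2.resize(t[150:290,400:540],(400,400),interpolation=cv2.INTER_CUBIC)
b=cv2.resize(s[220:370,250:400],(400,400),interpolation=cv2.INTER_CUBIC)
cv2.imwrite("pics/l7.png",np.hstack([a,b])[:,:,::-1])
for c,q in blobs(blue(t),60):
    if c[0]<530:print(c,q,cast("top",*c,.103))
for c,q in blobs(blue(s),60):print(c,q,cast("side",*c,.098))
E
```

```text
[0.51746326 0.02755025 0.19712077] 0.9985263978693941
[346.38341969  79.15025907] [339  72  16  15 193] [ 0.82729118 -0.05714794  0.103     ]
[246.39805825 103.3592233 ] [240  92  11  21 103] [0.77371768 0.17246294 0.103     ]
[218.15270936 118.74876847] [199 104  35  21 203] [0.73823499 0.23591773 0.103     ]
[171.37799043 182.44019139] [164 175  16  16 209] [0.59270465 0.33499769 0.103     ]
[471.89690722 209.84020619] [464 203  17  15 194] [ 0.51562445 -0.31940432  0.103     ]
[170.12903226 224.75115207] [159 214  23  23 434] [0.49898215 0.33334519 0.103     ]
[162.28723404 266.87765957] [155 260  16  15 188] [0.40945753 0.34574163 0.103     ]
[558.52694464 115.96880224] [  450     0   190   298 40676] [1.54185858 0.48068796 0.098     ]
[246.56944444 149.34722222] [242 145  10  11  72] [0.41165584 0.39958235 0.098     ]
[277.75141243 154.28813559] [270 148  16  14 177] [0.50092992 0.33839517 0.098     ]
[421.064 179.912] [415 175  14  11 125] [0.85407193 0.07410707 0.098     ]
[395.3030303 211.1969697] [384 199  17  25  66] [ 0.72981511 -0.07718244  0.098     ]
[329.94705882 283.42352941] [322 278  17  15 170] [ 0.51812919 -0.31946384  0.098     ]
[428.17241379 392.25198939] [414 384  30  16 377] [ 0.60035664 -0.59714186  0.098     ]
```

View pics/l7.png

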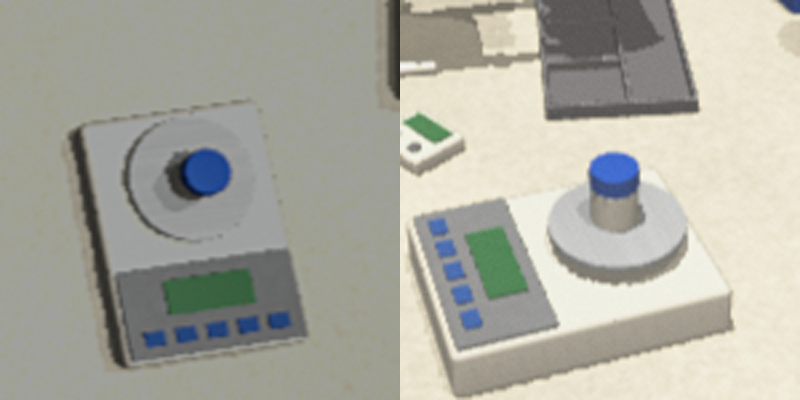

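>>> jog_arm([
  {"claw": 0,"x": 0,"y": 0,"z": 0,"turn": -10},
  {"claw": 0,"x": 0,"y": 0,"z": 0,"turn": -10},
  {"claw": 0,"x": 0,"y": 0,"z": 0,"turn": -10},
  {"claw": 0,"x": 0,"y": 0,"z": 0,"turn": -10},
  {"claw": 0,"x": 0,"y": 0,"z": 0,"turn": -10},
  {"claw": 0,"x": 0,"y": 0,"z": 0,"turn": -10},
  {"claw": 0,"x": 0,"y": 0,"z": 0,"turn": -10},
  {"claw": 0,"x": 0,"y": 0,"z": 0,"turn": -10},
  {"claw": 0,"x": 0,"y": 0,"z": 0,"turn": -10},
  {"claw": 0,"x": 0,"y": 0,"z": 0,"turn": 0},
])

```text
time: 29.05
tool_pos: [0.5174, 0.0253, 0.1963]
tcp_rot: [2.226, 2.216, 0.0]
wrist_force: [0.2, 0.7, -0.2]
width: 0.997
```

>>> jog_arm([
  {"claw": 0.25,"x": 0.05,"y": -0.018,"z": 0,"turn": 0},
  {"claw": 0.25,"x": 0.05,"y": -0.018,"z": 0,"turn": 0},
  {"claw": 0.25,"x": 0.05,"y": -0.018,"z": 0,"turn": 0},
  {"claw": 0.25,"x": 0.05,"y": -0.018,"z": 0,"turn": 0},
  {"claw": 0.25,"x": 0.05,"y": -0.018,"z": 0,"turn": 0},
  {"claw": 0.25,"x": 0.058,"y": -0.019,"z": 0,"turn": 0},
  {"claw": 0.25,"x": 0,"y": 0,"z": 0,"turn": 0},
  {"claw": 0.25,"x": 0,"y": 0,"z": 0,"turn": 0},
], newtons=40)

```text
time: 30.05
tool_pos: [0.4084, 0.3344, 0.1958]
tcp_rot: [2.223, 2.219, -0.001]
wrist_force: [-0.0, -0.5, -0.5]
width: 0.747
```

>>> jog_arm([
  {"claw": 0.25,"x": 0,"y": 0,"z": 0.045,"turn": 0},
  {"claw": 0.25,"x": 0,"y": 0,"z": 0.03,"turn": 0},
  {"claw": 0.25,"x": 0,"y": 0,"z": 0.0205,"turn": 0},
  {"claw": 0.25,"x": 0,"y": 0,"z": 0,"turn": 0},
  {"claw": 1,"x": 0,"y": 0,"z": 0,"turn": 0},
  {"claw": 1,"x": 0,"y": 0,"z": 0,"turn": 0},
  {"claw": 1,"x": 0,"y": 0,"z": 0,"turn": 0},
  {"claw": 1,"x": 0,"y": 0,"z": 0,"turn": 0},
  {"claw": 1,"x": 0,"y": 0,"z": 0,"turn": 0},
  {"claw": 1,"x": 0,"y": 0,"z": 0,"turn": 0},
])

```text
time: 31.3
tool_pos: [0.4091, 0.3356, 0.1019]
tcp_rot: [2.22, 2.221, 0.004]
wrist_force: [-0.1, -1.6, 5.9]
width: 0.362
```

>>> jog_arm([
  {"claw": 1,"x": 0,"y": 0,"z": -0.01,"turn": 0},
  {"claw": 1,"x": 0,"y": 0,"z": -0.03,"turn": 0},
  {"claw": 1,"x": 0,"y": 0,"z": -0.04,"turn": 0},
  {"claw": 1,"x": -0.01,"y": 0,"z": 0,"turn": 0},
  {"claw": 1,"x": -0.025,"y": 0.006,"z": 0,"turn": 0},
  {"claw": 1,"x": -0.04,"y": 0.01,"z": 0,"turn": 0},
  {"claw": 1,"x": -0.05,"y": 0.018,"z": 0,"turn": 0},
  {"claw": 1,"x": -0.05,"y": 0.018,"z": 0,"turn": 0},
  {"claw": 1,"x": -0.05,"y": 0.018,"z": 0,"turn": 0},
  {"claw": 1,"x": -0.05,"y": 0.018,"z": 0,"turn": 0},
])

```text
time: 32.55
tool_pos: [0.495, 0.0582, 0.1787]
tcp_rot: [-2.22, -2.22, 0.003]
wrist_force: [0.4, 0.8, -2.4]
width: 0.362
```

>>> jog_arm([
  {"claw": 1,"x": -0.05,"y": 0.018,"z": 0,"turn": 0},
  {"claw": 1,"x": -0.04,"y": 0.015,"z": 0,"turn": 0},
  {"claw": 1,"x": -0.025,"y": 0.009,"z": 0,"turn": 0},
  {"claw": 1,"x": -0.015,"y": 0.005,"z": 0,"turn": 0},
  {"claw": 1,"x": -0.008,"y": 0,"z": 0,"turn": 0},
  {"claw": 1,"x": 0,"y": 0,"z": 0.03,"turn": 0},
  {"claw": 1,"x": 0,"y": 0,"z": 0.03,"turn": 0},
  {"claw": 1,"x": 0,"y": 0,"z": 0.014,"turn": 0},
  {"claw": 1,"x": 0,"y": 0,"z": 0.005,"turn": 0},
  {"claw": 1,"x": 0,"y": 0,"z": 0,"turn": 0},
])

```text
time: 33.8
tool_pos: [0.543, -0.0776, 0.1027]
tcp_rot: [-2.22, -2.223, 0.001]
wrist_force: [-3.1, -0.3, 4.6]
width: 0.362
```

>>> jog_arm([
  {"claw": 0.25,"x": 0,"y": 0,"z": 0,"turn": 0},
  {"claw": 0.25,"x": 0,"y": 0,"z": 0,"turn": 0},
  {"claw": 0.25,"x": 0,"y": 0,"z": 0,"turn": 0},
  {"claw": 0.25,"x": 0,"y": 0,"z": 0,"turn": 0},
  {"claw": 0.25,"x": 0,"y": 0,"z": -0.02,"turn": 0},
  {"claw": 0.25,"x": 0,"y": 0,"z": -0.04,"turn": 0},
  {"claw": 0.2,"x": 0,"y": 0,"z": -0.04,"turn": 0},
  {"claw": 0.2,"x": 0.05,"y": -0.005,"z": 0,"turn": 0},
  {"claw": 0.2,"x": 0.06,"y": -0.006,"z": 0,"turn": 0},
  {"claw": 0.2,"x": 0.06,"y": -0.006,"z": 0,"turn": 0},
])

```text
time: 35.05
tool_pos: [0.526, 0.0934, 0.2016]
tcp_rot: [2.222, 2.22, 0.001]
wrist_force: [1.0, -0.3, 0.6]
width: 0.797
```

>>> jog_arm([
  {"claw": 0.2,"x": 0.06,"y": -0.006,"z": 0,"turn": 0},
  {"claw": 0.2,"x": 0.06,"y": -0.006,"z": 0,"turn": 0},
  {"claw": 0.2,"x": 0.06,"y": -0.008,"z": 0,"turn": 0},
  {"claw": 0.2,"x": 0.06,"y": -0.008,"z": 0,"turn": 0},
  {"claw": 0.2,"x": 0,"y": 0,"z": 0,"turn": 0},
  {"claw": 0.2,"x": 0,"y": 0,"z": 0,"turn": 0},
])

```text
time: 35.8
tool_pos: [0.4978, 0.3318, 0.2009]
tcp_rot: [2.22, 2.222, -0.002]
wrist_force: [-0.3, -0.8, -0.7]
width: 0.799
```

```bash
python3 - <<'E'
from h import *
t=bot.read_camera("top");s=bot.read_camera("side")
print(bot.read_state()["tool_pos"],bot.read_state()["width"])
a=cv2.resize(t[140:240,270:390],(480,400),interpolation=cv2.INTER_CUBIC)
b=cv2.resize(s[130:280,220:340],(320,400),interpolation=cv2.INTER_CUBIC)
cv2.imwrite("pics/l8.png",np.hstack([a,b])[:,:,::-1])
for c,q in blobs(blue(t),60):
    if 280<c[0]<380 and 150<c[1]<240:print(c,q,cast("top",*c,.132))
E
```

```text
[0.49821279 0.33073135 0.20105149] 0.8002813598661506
[360.92613636 197.28409091] [354 190  15  15 176] [ 0.5435318  -0.07794689  0.132     ]
```

View pics/l8.png

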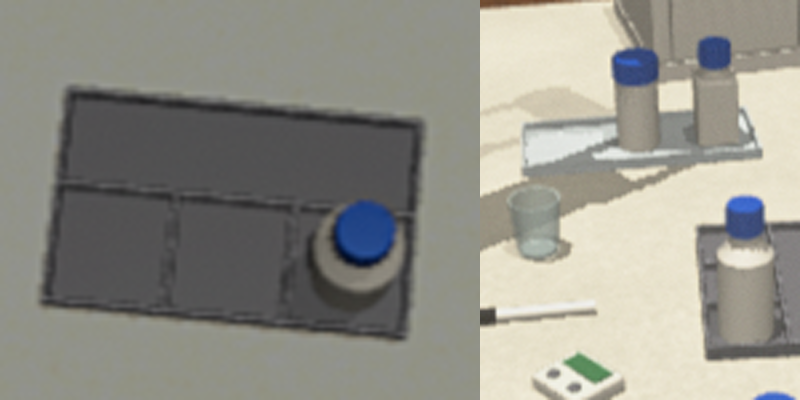

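>>> jog_arm([
  {"claw": 0.2,"x": 0,"y": 0,"z": 0.05,"turn": 0},
  {"claw": 0.2,"x": 0,"y": 0,"z": 0.05,"turn": 0},
  {"claw": 0.2,"x": 0,"y": 0,"z": 0.024,"turn": 0},
  {"claw": 0.2,"x": 0,"y": 0,"z": 0,"turn": 0},
  {"claw": 1,"x": 0,"y": 0,"z": 0,"turn": 0},
  {"claw": 1,"x": 0,"y": 0,"z": 0,"turn": 0},
  {"claw": 1,"x": 0,"y": 0,"z": 0,"turn": 0},
  {"claw": 1,"x": 0,"y": 0,"z": 0,"turn": 0},
  {"claw": 1,"x": 0,"y": 0,"z": 0,"turn": 0},
])

```text
time: 37.02
tool_pos: [0.4992, 0.3327, 0.0789]
tcp_rot: [2.22, 2.221, 0.004]
wrist_force: [-0.7, -0.5, 5.6]
width: 0.587
```

>>> jog_arm([
  {"claw": 1,"x": 0,"y": 0,"z": -0.01,"turn": 0},
  {"claw": 1,"x": 0,"y": 0,"z": -0.03,"turn": 0},
  {"claw": 1,"x": 0,"y": 0,"z": -0.04,"turn": 0},
  {"claw": 1,"x": -0.01,"y": 0,"z": 0,"turn": 0},
  {"claw": 1,"x": -0.025,"y": 0.006,"z": 0,"turn": 0},
  {"claw": 1,"x": -0.04,"y": 0.006,"z": 0,"turn": 0},
  {"claw": 1,"x": -0.045,"y": 0.01,"z": 0,"turn": 0},
  {"claw": 1,"x": -0.045,"y": 0.01,"z": 0,"turn": 0},
  {"claw": 1,"x": -0.045,"y": 0.01,"z": 0,"turn": 0},
  {"claw": 1,"x": -0.045,"y": 0.006,"z": 0,"turn": 0},
])

```text
time: 38.28
tool_pos: [0.5449, 0.0752, 0.1555]
tcp_rot: [-2.22, -2.22, 0.003]
wrist_force: [0.1, -0.2, -1.8]
width: 0.585
```

>>> jog_arm([
  {"claw": 1,"x": -0.04,"y": 0.006,"z": 0,"turn": 0},
  {"claw": 1,"x": -0.025,"y": 0,"z": 0,"turn": 0},
  {"claw": 1,"x": -0.0153,"y": 0,"z": 0,"turn": 0},
  {"claw": 1,"x": 0,"y": 0,"z": 0,"turn": 0},
  {"claw": 1,"x": 0,"y": 0,"z": 0.03,"turn": 0},
  {"claw": 1,"x": 0,"y": 0,"z": 0.03,"turn": 0},
  {"claw": 1,"x": 0,"y": 0,"z": 0.014,"turn": 0},
  {"claw": 1,"x": 0,"y": 0,"z": 0.005,"turn": 0},
  {"claw": 1,"x": 0,"y": 0,"z": 0,"turn": 0},
])

```text
time: 39.4
tool_pos: [0.5518, -0.0024, 0.0797]
tcp_rot: [-2.22, -2.222, 0.001]
wrist_force: [-4.2, -0.1, 5.3]
width: 0.588
```

>>> jog_arm([
  {"claw": 0.2,"x": 0,"y": 0,"z": 0,"turn": 0},
  {"claw": 0.2,"x": 0,"y": 0,"z": 0,"turn": 0},
  {"claw": 0.2,"x": 0,"y": 0,"z": 0,"turn": 0},
  {"claw": 0.2,"x": 0,"y": 0,"z": 0,"turn": 0},
  {"claw": 0.2,"x": 0,"y": 0,"z": -0.02,"turn": 0},
  {"claw": 0.2,"x": 0,"y": 0,"z": -0.045,"turn": 0},
  {"claw": 0.2,"x": 0,"y": 0,"z": -0.045,"turn": 0},
  {"claw": 0.2,"x": 0.05,"y": 0.006,"z": 0,"turn": 0},
  {"claw": 0.2,"x": 0.06,"y": 0.006,"z": 0,"turn": 0},
  {"claw": 0.2,"x": 0.06,"y": 0.006,"z": 0,"turn": 0},
])

```text
time: 40.65
tool_pos: [0.5704, 0.1681, 0.1887]
tcp_rot: [2.222, 2.22, 0.001]
wrist_force: [0.1, -0.6, 0.7]
width: 0.799
```

>>> jog_arm([
  {"claw": 0.2,"x": 0.06,"y": 0.006,"z": 0,"turn": 0},
  {"claw": 0.2,"x": 0.06,"y": 0.006,"z": 0,"turn": 0},
  {"claw": 0.2,"x": 0.042,"y": 0.006,"z": 0,"turn": 0},
  {"claw": 0.2,"x": 0,"y": 0,"z": 0,"turn": 0},
  {"claw": 0.2,"x": 0,"y": 0,"z": 0,"turn": 0},
])

```text
time: 41.28
tool_pos: [0.5877, 0.3283, 0.1878]
tcp_rot: [2.221, 2.222, -0.002]
wrist_force: [-0.5, 0.6, -0.1]
width: 0.8
```

```bash
python3 - <<'E'
from h import *
t=bot.read_camera("top")
print(bot.read_state()["tool_pos"],bot.read_state()["width"])
for c,q in blobs(blue(t),60):
    if 280<c[0]<380 and 150<c[1]<240:print(c,q,cast("top",*c,.112))
E
```

```text
[0.5878332  0.32775769 0.18787139] 0.8014539918942005
[325.6309795  196.44191344] [314 185  24  24 439] [ 0.55118862 -0.00338228  0.112     ]
[360.83428571 197.36571429] [354 190  15  15 175] [ 0.54729025 -0.07929085  0.112     ]
```

Wide bottle is back within about 1 mm of its starting spot. Next, the square one.

>>> jog_arm([
  {"claw": 0.2,"x": 0,"y": 0,"z": 0.045,"turn": 0},
  {"claw": 0.2,"x": 0,"y": 0,"z": 0.033,"turn": 0},
  {"claw": 0.2,"x": 0,"y": 0,"z": 0.02,"turn": 0},
  {"claw": 0.2,"x": 0,"y": 0,"z": 0,"turn": 0},
  {"claw": 1,"x": 0,"y": 0,"z": 0,"turn": 0},
  {"claw": 1,"x": 0,"y": 0,"z": 0,"turn": 0},
  {"claw": 1,"x": 0,"y": 0,"z": 0,"turn": 0},
  {"claw": 1,"x": 0,"y": 0,"z": 0,"turn": 0},
  {"claw": 1,"x": 0,"y": 0,"z": 0,"turn": 0},
  {"claw": 1,"x": 0,"y": 0,"z": 0,"turn": 0},
])

```text
time: 42.58
tool_pos: [0.5893, 0.3294, 0.0926]
tcp_rot: [2.22, 2.221, 0.005]
wrist_force: [-0.9, -0.9, 5.2]
width: 0.413
```

>>> jog_arm([
  {"claw": 1,"x": 0,"y": 0,"z": -0.01,"turn": 0},
  {"claw": 1,"x": 0,"y": 0,"z": -0.03,"turn": 0},
  {"claw": 1,"x": 0,"y": 0,"z": -0.04,"turn": 0},
  {"claw": 1,"x": -0.01,"y": 0,"z": 0,"turn": 0},
  {"claw": 1,"x": -0.0225,"y": -0.005,"z": 0,"turn": 0},
  {"claw": 1,"x": -0.035,"y": -0.005,"z": 0,"turn": 0},
  {"claw": 1,"x": -0.04,"y": -0.005,"z": 0,"turn": 0},
  {"claw": 1,"x": -0.04,"y": -0.005,"z": 0,"turn": 0},
  {"claw": 1,"x": -0.04,"y": -0.005,"z": 0,"turn": 0},
  {"claw": 1,"x": -0.035,"y": -0.0025,"z": 0,"turn": 0},
])

```text
time: 43.82
tool_pos: [0.5573, 0.1032, 0.1673]
tcp_rot: [-2.22, -2.218, 0.008]
wrist_force: [0.1, 0.5, -2.7]
width: 0.407
```

>>> jog_arm([
  {"claw": 1,"x": -0.025,"y": 0,"z": 0,"turn": 0},
  {"claw": 1,"x": -0.015,"y": 0,"z": 0,"turn": 0},
  {"claw": 1,"x": 0,"y": 0,"z": 0,"turn": 0},
  {"claw": 1,"x": 0,"y": 0,"z": 0.03,"turn": 0},
  {"claw": 1,"x": 0,"y": 0,"z": 0.03,"turn": 0},
  {"claw": 1,"x": 0,"y": 0,"z": 0.014,"turn": 0},
  {"claw": 1,"x": 0,"y": 0,"z": 0.005,"turn": 0},
  {"claw": 1,"x": 0,"y": 0,"z": 0,"turn": 0},
])

```text
time: 44.82
tool_pos: [0.5595, 0.067, 0.0933]
tcp_rot: [-2.219, -2.221, 0.003]
wrist_force: [-8.2, -0.0, 10.6]
width: 0.41
```

>>> jog_arm([
  {"claw": 0.2,"x": 0,"y": 0,"z": 0,"turn": 0},
  {"claw": 0.2,"x": 0,"y": 0,"z": 0,"turn": 0},
  {"claw": 0.2,"x": 0,"y": 0,"z": 0,"turn": 0},
  {"claw": 0.2,"x": 0,"y": 0,"z": 0,"turn": 0},
  {"claw": 0.2,"x": 0,"y": 0,"z": -0.02,"turn": 0},
  {"claw": 0.2,"x": 0,"y": 0,"z": -0.045,"turn": 0},
  {"claw": 0.2,"x": 0,"y": 0,"z": -0.045,"turn": 0},
  {"claw": 0.2,"x": 0.05,"y": 0,"z": 0,"turn": 0},
  {"claw": 0.2,"x": 0.06,"y": 0,"z": 0,"turn": 0},
  {"claw": 0.2,"x": 0.06,"y": 0,"z": 0,"turn": 0},
])

```text
time: 46.08
tool_pos: [0.5607, 0.2376, 0.2016]
tcp_rot: [2.222, 2.22, 0.001]
wrist_force: [0.1, -0.0, 0.1]
width: 0.806
```

>>> jog_arm([
  {"claw": 0.2,"x": 0.06,"y": 0,"z": 0,"turn": 0},
  {"claw": 0.2,"x": 0.05,"y": 0,"z": 0,"turn": 0},
  {"claw": 0.2,"x": 0,"y": 0,"z": 0,"turn": 0},
  {"claw": 0.2,"x": 0,"y": 0,"z": 0,"turn": 0},
])

```text
time: 46.58
tool_pos: [0.5603, 0.346, 0.2008]
tcp_rot: [2.22, 2.222, -0.002]
wrist_force: [-0.8, 0.2, -0.4]
width: 0.794
```

```bash
python3 - <<'E'
from h import *
t=bot.read_camera("top");s=bot.read_camera("side")
print(bot.read_state()["tool_pos"],bot.read_state()["width"])
a=cv2.resize(t[140:260,270:510],(480,240),interpolation=cv2.INTER_CUBIC)
b=cv2.resize(s[150:350,240:400],(320,400),interpolation=cv2.INTER_CUBIC)
a=cv2.copyMakeBorder(a,0,160,0,0,cv2.BORDER_CONSTANT)
cv2.imwrite("pics/l9.png",np.hstack([a,b])[:,:,::-1])
for c,q in blobs(blue(t),60):
    if 280<c[0]<500 and 150<c[1]<240:print(c.round(1))
E
```

```text
[0.56057894 0.34503511 0.20103061] 0.8041908185363613
[293.2 192.3]
[325.6 196.4]
[360.9 197.3]
[471.9 209.8]
```

View pics/l9.png

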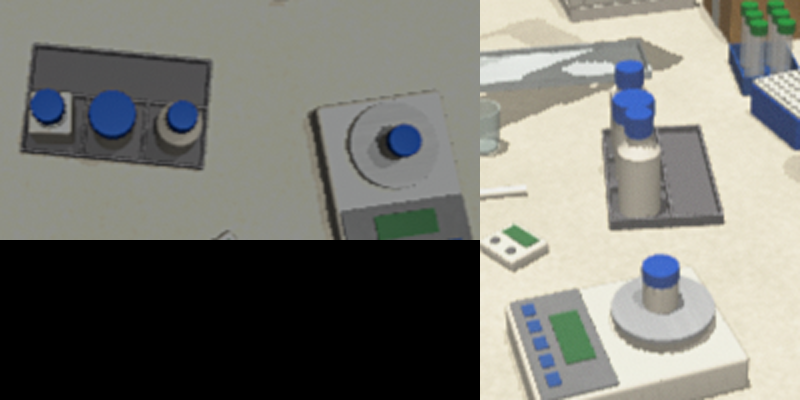

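```bash
python3 -c "
from workcell import bot
print(bot.finish_job())"
```

```text
the job is handed in; nothing more can be done
None
```

I moved the three bottles to the side tray, set the jar on the weighing pan, and put each bottle back in its own pocket. I handed the job in at about 47 s of the 144 s allowed; no verdict was reported.

- **Bottles:** in the last top picture all three caps were within 0.5 pixel of where they started, which is about 1 mm. They stand upright.
- **Jar:** it stands upright on the pan. Both cameras put it about 4 mm from my estimate of the pan's centre, within the 15 mm limit. I measured this right after placing it, and it was at the same pixel in the last picture.
- **Gripper:** it was clear of everything at hand-in.
- **Unexpected reading:** the wrist force rose to about 13 N when I set the square bottle back, so it may have lightly touched the rack. It ended up where it started, and the reading was far below the limits.

No check failed.

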